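# Put the stamping and stapling things away in two stacks

### The arm

A 6-joint arm with a two-finger parallel gripper is mounted at the origin on a cart in front of the work surface, level with it; the furniture and walls round the work are solid. World frame = base frame: x ahead of the robot, y to its left, z up, the work surface at z = 0. Lengths are in m, angles in rad, forces in N, time in s.
With the tool pointing down it reaches from about 0.35 to 0.975 m from the base axis. Payload 4.9 kg.
Tool frame: the origin (TCP) lies at the very end of the fingers, on their centre line; the grasp point (between the pads) lies 19 mm behind it (pinch_z is the distance from the TCP to the grasp point, in m); z points along the fingers, y is the line along which they close (so a half turn about z gives the same grasp; the last joint's range is limited). The gripper opens to 85 mm and grips with 20 to 120 N. Pads are 22 mm wide; open, the fingers measure 114 mm over their backs; the gripper's body (76 mm by 85 mm) begins 54 mm behind the grasp point. The pads swing forward as they close: fully open they stand 13 mm farther back than shut.
Start: joints at [-0.119, 0.053, 1.613, -0, 1.476, -0.119], TCP at [0.625, 0, 0.231] pointing down, gripper open.
Joint ranges: [-3.01, 3.01], [-1.01, 2.22], [0.06, 2.58], [-1.02, 4.17], [0.09, 2.62], [-3.14, 3.14]. Speed limits (rad/s): [2.57, 2.57, 3.14, 3.14, 3.14, 3.14].

### API

Orientations are given as a unit quaternion [w, x, y, z].
In Python, from plant import * gives the robot as it stands.
- The arm moves only by the tool apply_moves, never from a script. Its argument "deltas" is text: rows parted by semicolons, each of 7 numbers parted by spaces: the shift along the world's x, y, z in m, then the turn, a rotation vector about the world's x, y, z in rad, then the finger opening in m, from 0 to 0.0854. A call has 1 to 5 rows; each row shifts and turns the commanded pose from where the row before left it; what a row does not reach is not made up. A row lasts 1/8 s, in which the tool goes at most 62.5 mm and 10.7 degrees, less where a joint would pass 70% of its speed; a pose out of reach is approached as far as the arm can. A call with a gripper value outside its range is refused whole. The fingers move at their own pace and stop on an object; "squeeze" is the grip in N (left out, the last holds). Time passes only in rows, so rows that do not move let the fingers close. It gives the time, the measured TCP pose, the force, the opening and the grip force at its end, in the units of the state.
- observe(): the state, without advancing time (a new reading comes with each control period).
- grab_frame(name): name is "scene" or "side" or "wrist"; returns the picture (400x640x3 uint8, red, green, blue); there is no depth.
- camera_model(name): a dict with "intrinsics" (3x3 intrinsics, pixels), "cam_to_world" (4x4, takes a point from camera to world coordinates); the wrist camera has in their place "mount" (4x4, takes a point from camera to tool coordinates, whose origin is the TCP and whose axes are the flange's). Camera axes: x right, y up, looking along -z (the intrinsics and any distortion apply to the point x, -y, -z); pixel columns grow to the right and rows downward; lengths in m; the calibration is good to about 2 mm. A picture is of the moment at which its call begins: read the wrist's pose just before it. camera_model takes no time and is no camera call.
- close_job(): hands the job in; it is judged then, once.
Trained networks look in the newest picture that a camera, given by its name, has taken for a name from the list of things; names that differ only in an ending like _2 or _b are one class to them, and where a whole thing is asked for, a point or a joint stands for the part that bears it (a point fixed in the world has none). Each returns a list of dicts, best first, with "confidence" (0 to 1); they miss things now and then, are a little off and sometimes report something else, mostly with a low value. They report only what shows in the picture. A call takes as long as a camera call.
- recognise(name, camera): "location" ([x, y, z] in m, in world coordinates, good to about 4 mm: the middle of the surface that is visible of it).
The state is a dict: "clock": time; "q": joint angles; "joint_velocities": joint speeds; "joint_torque": joint torques, N m; "tcp_pos": TCP position; "eef_rot": TCP orientation; "wrist_force": force on the tool from outside, world axes, zero at the start; "wrist_torque": the same for the moment, N m; "width": opening from 0.0 (shut) to 1.0 (fully open); "grasp_force": force on a finger pad.
Only numpy, scipy, OpenCV 4.12 (cv2) and the standard library are available. Lean on these libraries where they do the work, as an engineer would, in place of code of your own. Each camera call takes 0.05 s, during which the arm holds its last target. There are 200 camera calls.

### The job

Put away the stamping and stapling things on the two shallow metal trays. Lay the stamp pad flat inside the larger tray and stand the rubber stamp upright on the middle of the pad; inside the smaller tray stack the larger box of staples, then the smaller box on it, then the staple remover on top, each right way up, centred on what is below and lengthways with the tray. Leave the eraser and the binder clip where they lie.

Things in the scene. Friction and masses are not known exactly. Their poses are not given: they have to be found in the camera images.
- large_tray: The larger of two shallow metal desk trays, plain grey inside with a bright rolled rim, 83 (x) x 113 (y) mm, fixed to the worktop. Origin: centre of its underside. Its floor is 3 mm above the origin, inside the rim 75 x 105 mm; the rounded rim is 6 mm high. Long axis is y, z is up.
- small_tray: The smaller tray of the same make, 60 (x) x 78 (y) mm, fixed. Origin: centre of its underside. Floor 3 mm above the origin, inside the rim 52 x 70 mm; rim 6 mm high. Long axis is y, z is up.
- stamp_pad: Flat dark red tin stamp pad with a closed lid that does not open here, 63 (x) x 93 (y) x 15 (z) mm, loose, 0.09 kg, lying flat on the worktop. Origin: centre of its underside. The lid (upper 3 mm) stands 2 mm proud of the tin on each long side.
- rubber_stamp: Brown wooden rubber stamp standing on its base: base 20 (x) x 48 (y) x 12 (z) mm, above it a round turned handle about 20 mm across up to 65 mm, thickest near the top and waisted below. Origin: centre of the base's underside; z runs up the handle. At the start it lies in one of the two compartments of the black desk tray, right way up, its long side pointing roughly away from the robot.
- large_staples_box: The larger of two printed cardboard boxes of staples, rigid, 36 (x) x 52 (y) x 18 (z) mm. Origin: centre of its underside. At the start it lies in one of the two compartments of the black desk tray, right way up, its long side pointing roughly away from the robot.
- small_staples_box: The smaller box of staples, looking alike but 30 (x) x 46 (y) x 16 (z) mm. Origin: centre of its underside. At the start it lies in one of the two compartments of the black desk tray, right way up, its long side pointing roughly away from the robot.
- staple_remover: Green jaw-type staple remover with a short metal nose at its +y end, 20 (x) x 59 (y) x 16 (z) mm, rigid, flat underneath. Origin: centre of its underside; the green body reaches from y = -30 to +23 mm. At the start it lies in one of the two compartments of the black desk tray, right way up, its long side pointing roughly away from the robot.
- eraser: Bystander: grey-sleeved eraser, 21 (x) x 48 (y) x 12 (z) mm, loose in the left compartment of the desk tray. Origin: centre of its underside. To be left alone.
- binder_clip: Bystander: black binder clip with two wire arms up, 29 x 32 x 36 mm, loose in the left compartment. Origin: centre of its underside. To be left alone.
- desk_tray: Fixed black desk tray, 160 (x) x 280 (y) mm, in which the small things lie. Origin: centre of its underside. Inner floor 3 mm above the worktop; walls 22 (front) to 27 mm (back) high; one partition along x, 20 mm high, at y = -22 mm. Inner faces at x = -77 and +77 mm, y = -137 and +137 mm. A wall closes the worktop on the right at world y = -0.50, from x = 0.40 on.

How it is judged:
At the end, for the whole second after the job is handed in: Pad flat in the large tray (12 mm, 0.2 rad), stamp upright on it within 15 mm of its middle; large staples box flat in the small tray, small box on it, remover on that, right way up, each within 12 mm of the centre and 0.25 rad of the long axis of what is below; all at rest, released (horizontal distance between stamp_pad and large_tray below 0.012 m and z of stamp_pad in the frame of large_tray between 0.0015 and 0.0055 m and angle between each of stamp_pad, large_staples_box's own z axis and vertical below 0.06 rad and linear speed of each of stamp_pad, rubber_stamp, large_staples_box, small_staples_box, staple_remover below 0.02 m/s and angular speed of each of stamp_pad, rubber_stamp, large_staples_box, small_staples_box, staple_remover below 0.2 rad/s and angle between the y axis of stamp_pad and the y axis of large_tray, either way round below 0.2 rad and horizontal distance between rubber_stamp and stamp_pad below 0.015 m and z of rubber_stamp in the frame of stamp_pad between 0.013 and 0.018 m and angle between each of rubber_stamp, staple_remover's own z axis and vertical below 0.1 rad and horizontal distance between large_staples_box and small_tray below 0.012 m and z of large_staples_box in the frame of small_tray between 0.0015 and 0.0055 m and angle between the y axis of large_staples_box and the y axis of small_tray, either way round below 0.25 rad and horizontal distance between small_staples_box and large_staples_box below 0.012 m and z of small_staples_box in the frame of large_staples_box between 0.0163 and 0.0197 m and angle between small_staples_box's own z axis and vertical below 0.08 rad and angle between the y axis of small_staples_box and the y axis of large_staples_box, either way round below 0.25 rad and horizontal distance between staple_remover and small_staples_box below 0.012 m and z of staple_remover in the frame of small_staples_box between 0.0143 and 0.0177 m and angle between the y axis of staple_remover and the y axis of small_staples_box, either way round below 0.25 rad); the robot touches nothing.
It fails at once if the eraser is pushed more than 20 mm away (distance of eraser from where it was at the start of the episode above 0.02 m).
It fails at once if the binder clip is pushed more than 20 mm away (distance of binder_clip from where it was at the start of the episode above 0.02 m).
It also fails if it takes over 138 s, if anything falls off the work surface, if the arm or the gripper's body presses on something with over 40 N, if the wrist force passes 120 N, or if a joint passes its speed limit or range.

## Working session

There is one attempt and no reset: what is moved stays moved. The work goes in short steps, Python scripts to look and compute and a tool call to move; the robot and the scene stay as the last step left them, time stands still between calls to the robot, and variables do not carry over. Pictures are saved under pics/ and viewed, at most 14 in all, crops included, and the job is handed in when it is done.

Besides the shell and the picture viewer there is one more tool, called after "Call:" by a JSON object that holds its "op" and its "data". apply_moves: Moves the arm, as the interface text tells. Its arguments: {"type":"object","properties":{"deltas":{"type":"string"},"squeeze":{"type":"number"}},"required":["deltas"]}

```bash
mkdir -p pics; ls; cat > h.py <<'E'
from plant import *
import numpy as np, cv2
def save(cam,fn):
    im=grab_frame(cam); cv2.imwrite('pics/'+fn,im[:,:,::-1]); return im
E
python3 - <<'E'
from h import *
for c in ['scene','side']: save(c,c+'0.png')
s=observe();save('wrist','wrist0.png')
print(s)
for c in ['scene','side','wrist']: print(c,camera_model(c))
for n in ['large_tray','small_tray','stamp_pad','rubber_stamp','large_staples_box','small_staples_box','staple_remover','eraser','binder_clip','desk_tray']:
  for c in ['scene','side']:
    print(n,c,[(np.round(d['location'],4).tolist(),round(d['confidence'],2)) for d in recognise(n,c)][:3])
E
```

```text
pics
{'clock': 0.1, 'q': array([-1.18981389e-01,  5.33098046e-02,  1.61416099e+00, -3.73324734e-06,
        1.47602102e+00, -1.19019908e-01]), 'joint_velocities': array([-0.00114817, -0.00215501, -0.00335632, -0.00257197, -0.00134201,
        0.00017813]), 'joint_torque': array([ 6.14647306e-04, -3.94903493e+01, -3.71363103e+01, -4.52310599e-05,
        3.99340541e-03, -4.17574097e-05]), 'tcp_pos': array([6.24428636e-01, 7.93064328e-05, 2.30171644e-01]), 'eef_rot': array([-7.45271515e-04,  7.07092717e-01,  7.07120207e-01, -5.88450685e-04]), 'wrist_force': array([ 0.51150046,  0.07758294, -0.35853639]), 'wrist_torque': array([ 0.0162672 , -0.07490939,  0.00413853]), 'grasp_force': 0.0, 'width': 0.9990456360572988}
scene {'intrinsics': array([[456.62415941,   0.        , 324.74994127],
       [  0.        , 456.62415941, 188.96957812],
       [  0.        ,   0.        ,   1.        ]]), 'cam_to_world': array([[ 0.61124308,  0.45316273, -0.64886473, -0.22452614],
       [-0.79144192,  0.34868228, -0.50203621, -0.65331542],
       [-0.00125647,  0.82040491,  0.57178161,  0.69839561],
  
[... 1398 characters left out ...]
[([0.4888, -0.2592, 0.0136], 0.96)]
rubber_stamp scene [([0.5604, -0.1388, 0.0253], 0.54)]
rubber_stamp side [([0.5668, -0.1332, 0.0202], 0.78)]
large_staples_box scene [([0.5614, -0.0166, 0.0136], 0.41)]
large_staples_box side [([0.4859, -0.0025, 0.0229], 0.86)]
small_staples_box scene [([0.4862, -0.1525, 0.0258], 0.65)]
small_staples_box side [([0.4834, -0.1351, 0.0159], 0.78)]
staple_remover scene [([0.5659, -0.0129, 0.0154], 0.57)]
staple_remover side [([0.5675, -0.0051, 0.0144], 0.79)]
eraser scene []
eraser side [([0.4877, 0.0562, 0.0157], 0.55)]
binder_clip scene []
binder_clip side [([0.5764, 0.0508, 0.0193], 0.6)]
desk_tray scene []
desk_tray side [([0.5377, -0.0603, 0.0003], 0.68)]
```

View pics/scene0.png

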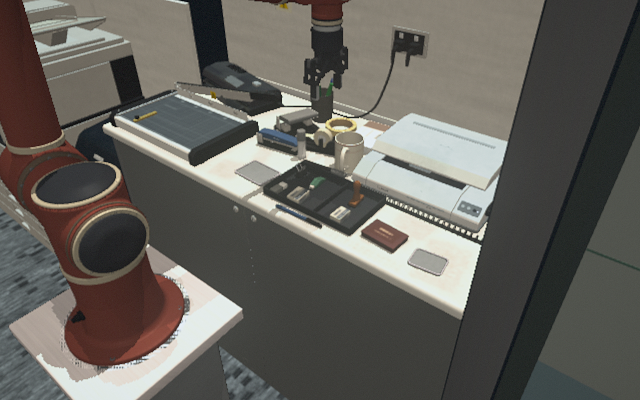

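View pics/wrist0.png

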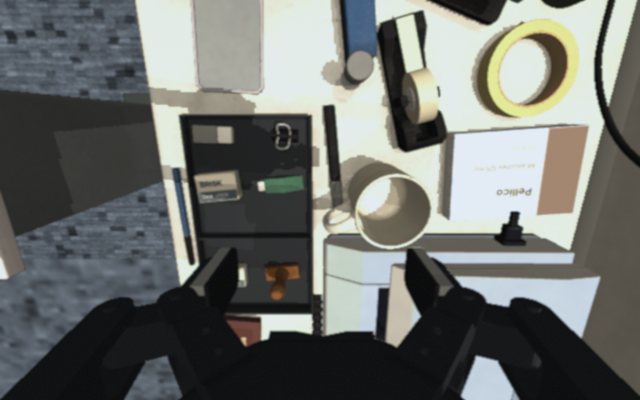

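View pics/side0.png

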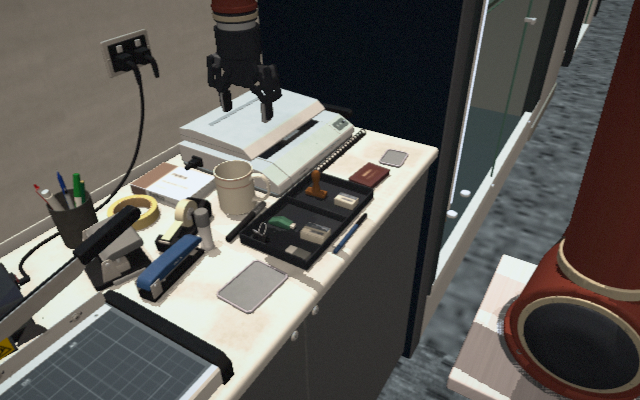

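The pictures show the black tray with stamp, boxes and remover; the large tray is on the left, and the pad and small tray are on the right. Next I'll take two overhead wrist views.

Call:
{"op": "apply_moves", "data": {"deltas": "-0.055 0.025 0.02 0 0 0 0.085; -0.055 0.025 0.02 0 0 0 0.085; 0 0 0 0 0 0 0.085; 0 0 0 0 0 0 0.085"}}

```text
clock: 1.65
tcp_pos: [0.5171, 0.0491, 0.2709]
eef_rot: [0.001, 0.707, 0.707, 0.0]
wrist_force: [-0.5, -0.6, -0.5]
width: 0.996
grasp_force: 0.0
```

```bash
cat >> h.py <<'E'
from scipy.spatial.transform import Rotation as R
def wpose(s):
    q=s['eef_rot']; T=np.eye(4); T[:3,:3]=R.from_quat([q[1],q[2],q[3],q[0]]).as_matrix(); T[:3,3]=s['tcp_pos']
    return T@camera_model('wrist')['mount']
def proj(K,C,P):
    p=(np.asarray(P)-C[:3,3])@C[:3,:3]; p=p*[1,-1,-1]; u=p@K.T; return u[:,:2]/u[:,2:]
def ortho(im,K,C,z,x0,x1,y0,y1,res=0.0005):
    # rows: x decreasing downward ; cols: y decreasing to right (robot's view)
    xs=np.arange(x1,x0,-res); ys=np.arange(y1,y0,-res)
    X,Y=np.meshgrid(xs,ys,indexing='ij'); P=np.stack([X.ravel(),Y.ravel(),np.full(X.size,z)],1)
    uv=proj(K,C,P).astype(np.float32).reshape(X.shape+(2,))
    return cv2.remap(im,uv[...,0],uv[...,1],cv2.INTER_LINEAR)
def wshot(tag):
    s=observe(); im=grab_frame('wrist'); C=wpose(s); np.savez(tag+'.npz',im=im,C=C); return im,C
def rec(names,c='wrist'):
    for n in names: print(n,[(np.round(d['location'],4).tolist(),round(d['confidence'],2)) for d in recognise(n,c)][:2])
E
python3 - <<'E'
from h import *
wshot('v1'); print(observe()['tcp_pos'])
rec(['large_tray','large_staples_box','staple_remover','eraser','binder_clip','rubber_stamp','small_staples_box','stamp_pad'])
E
```

```text
[0.51728425 0.04884126 0.27027209]
large_tray [([0.5142, 0.1621, 0.0013], 0.69)]
large_staples_box [([0.4949, -0.0083, 0.0203], 0.89)]
staple_remover [([0.566, -0.004, 0.0127], 0.81)]
eraser [([0.4935, 0.0558, 0.015], 0.67)]
binder_clip [([0.5766, 0.0543, 0.0197], 0.73)]
rubber_stamp [([0.5669, -0.1321, 0.0198], 0.64), ([0.5691, -0.0056, 0.012], 0.62)]
small_staples_box [([0.4921, -0.1368, 0.0198], 0.62)]
stamp_pad [([0.5006, -0.2246, 0.0127], 0.7)]
```

Call:
{"op": "apply_moves", "data": {"deltas": "0 -0.055 0.01 0 0 0 0.085; 0 -0.055 0.01 0 0 0 0.085; 0 -0.055 0.01 0 0 0 0.085;0 0 0 0 0 0 0.085; 0 0 0 0 0 0 0.085"}}

```text
clock: 2.72
tcp_pos: [0.5169, -0.1156, 0.3003]
eef_rot: [-0.0, 0.707, 0.707, 0.0]
wrist_force: [-0.6, -0.3, -0.8]
width: 0.994
grasp_force: 0.0
```

```bash
python3 - <<'E'
from h import *
wshot('v2'); print(observe()['tcp_pos'])
rec(['small_tray','stamp_pad','rubber_stamp','small_staples_box','large_staples_box','staple_remover'])
K=camera_model('wrist')['intrinsics']
for t,y0,y1 in [('v1',-0.15,0.25),('v2',-0.45,-0.05)]:
    d=np.load(t+'.npz'); o=ortho(d['im'],K,d['C'],0.018,0.4,0.65,y0,y1); cv2.imwrite(f'pics/{t}.png',o[:,:,::-1])
E
```

```text
[ 0.5168911  -0.11503718  0.30010378]
small_tray [([0.4807, -0.3879, 0.0025], 0.94)]
stamp_pad [([0.4952, -0.2632, 0.0116], 0.74)]
rubber_stamp [([0.5633, -0.1324, 0.0184], 0.77)]
small_staples_box [([0.4929, -0.1405, 0.0194], 0.81), ([0.5155, 0.1078, 0.0015], 0.37)]
large_staples_box [([0.4934, -0.0129, 0.0187], 0.57)]
staple_remover [([0.5659, -0.007, 0.01], 0.61)]
```

View pics/v1.png

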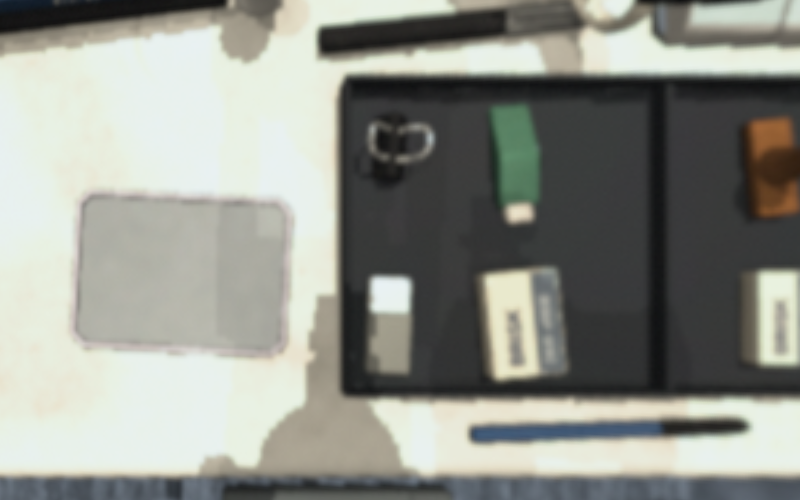

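View pics/v2.png

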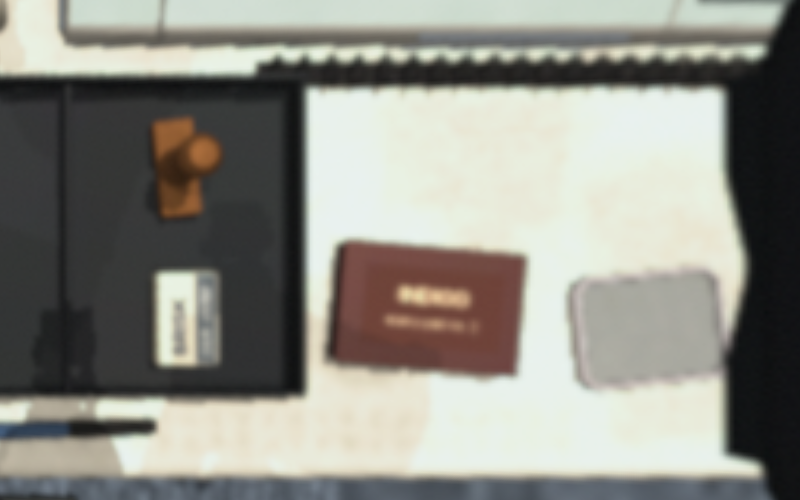

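```bash
cat >> h.py <<'E'
def fit(tag,z,cx,cy,r,f,res=0.0005):
    K=camera_model('wrist')['intrinsics']; d=np.load(tag+'.npz')
    x1,y1=cx+r,cy+r
    o=ortho(d['im'],K,d['C'],z,cx-r,cx+r,cy-r,cy+r,res)
    hsv=cv2.cvtColor(o,cv2.COLOR_RGB2HSV).astype(int)
    m=f(hsv[...,0],hsv[...,1],hsv[...,2]).astype(np.uint8)
    m=cv2.morphologyEx(m,cv2.MORPH_OPEN,np.ones((5,5))); m=cv2.morphologyEx(m,cv2.MORPH_CLOSE,np.ones((15,15)))
    cs,_=cv2.findContours(m,cv2.RETR_EXTERNAL,cv2.CHAIN_APPROX_NONE); c=max(cs,key=cv2.contourArea)
    rc=cv2.minAreaRect(c); b=cv2.boxPoints(rc)
    o=o.copy(); cv2.polylines(o,[np.round(b).astype(int)],True,(0,255,255),1)
    X=x1-b[:,1]*res; Y=y1-b[:,0]*res; P=np.stack([X,Y],1)
    e=[P[1]-P[0],P[2]-P[1]]; L=[np.hypot(*v) for v in e]; v=e[int(np.argmax(L))]
    ang=np.degrees(np.arctan2(v[1],v[0]))%180
    return P.mean(0),sorted(L),ang,o
E
cat > m.py <<'E'
from h import *
br=lambda h,s,v:v>85
gr=lambda h,s,v:(s<28)&(v<205)&(v>90)
J=[('ltray','v1',.004,.513,.160,.075,gr),('lbox','v1',.021,.494,-.011,.045,br),('rem','v1',.012,.566,-.005,.045,lambda h,s,v:(v>75)),
('eraser','v1',.015,.49,.055,.04,br),('pad','v2',.015,.495,-.263,.075,lambda h,s,v:(s>70)&(v<150)&((h<12)|(h>168))),('stray','v2',.004,.485,-.383,.06,gr),
('stamp','v2',.015,.565,-.135,.04,lambda h,s,v:(s>90)&(v>60)&(h<25)),('sbox','v2',.019,.49,-.142,.04,br)]
t=[]
for n,*a in J:
    p,L,ang,o=fit(*a); print(n,np.round(p,4),np.round(L,4),round(ang,1)); t.append(cv2.resize(o,(200,200)))
cv2.imwrite('pics/fit.png',np.vstack([np.hstack(t[:4]),np.hstack(t[4:])])[:,:,::-1])
E
python3 m.py
```

```text
ltray [0.5127 0.1601] [0.0829 0.1118] 87.1
lbox [ 0.4832 -0.0107] [0.0685 0.0895] 90.0
rem [ 0.5692 -0.0116] [0.0238 0.0623] 7.1
eraser [0.49   0.0553] [0.0795 0.08  ] 0.0
pad [ 0.4956 -0.2649] [0.06   0.0924] 85.3
stray [ 0.4849 -0.3869] [0.0612 0.088 ] 93.4
stamp [ 0.5673 -0.1453] [0.035  0.0506] 6.8
sbox [ 0.491  -0.1431] [0.0338 0.0499] 0.8
```

View pics/fit.png

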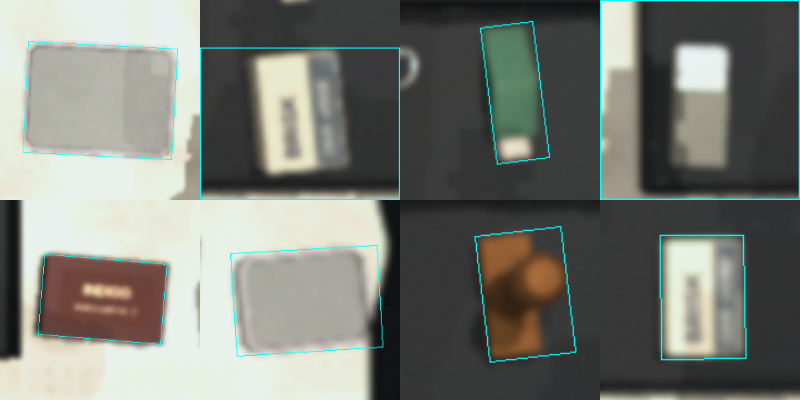

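The ortho crops give clear outlines:

| Item | Centre (x, y) | Long axis |
|---|---|---|
| Pad | (.4956, -.265) | 85° |
| Large tray | (.5127, .160) | 87° |
| Small tray | (.485, -.385) | 93° |
| Stamp | (.567, -.139) | 5° |
| Large box | (.489, -.0105) | 8° |
| Small box | (.491, -.142) | 1° |
| Remover | (.569, -.010) | 7° |

I'll move the pad first.

Call:
{"op": "apply_moves", "data": {"deltas": "-0.01 -0.05 -0.03 0 0 -0.082 0.085; -0.01 -0.05 -0.03 0 0 0 0.085; -0.001 -0.05 -0.03 0 0 0 0.085; 0 0 -0.055 0 0 0 0.085; 0 0 -0.055 0 0 0 0.085"}}

```text
clock: 3.7
tcp_pos: [0.4962, -0.2665, 0.0995]
eef_rot: [0.001, 0.736, 0.677, 0.0]
wrist_force: [-0.2, -0.6, -0.7]
width: 0.995
grasp_force: 0.0
```

Call:
{"op": "apply_moves", "data": {"deltas": "0 0 -0.05 0 0 0 0.085; 0 0 -0.025 0 0 0 0.085; 0 0 0 0 0 0 0.085; 0 0 0 0 0 0 0.085", "squeeze": 40}}

```text
clock: 4.2
tcp_pos: [0.497, -0.2664, 0.0271]
eef_rot: [0.001, 0.735, 0.678, 0.0]
wrist_force: [-0.8, -0.0, 0.2]
width: 0.998
grasp_force: 0.0
```

Call:
{"op": "apply_moves", "data": {"deltas": "0 0 -0.025 0 0 0 0.085; 0 0 0 0 0 0 0.085; 0 0 0 0 0 0 0.05; 0 0 0 0 0 0 0.05; 0 0 0 0 0 0 0.05", "squeeze": 40}}

```text
clock: 4.82
tcp_pos: [0.4974, -0.2668, 0.0029]
eef_rot: [0.002, 0.735, 0.678, 0.0]
wrist_force: [-1.8, 0.2, 6.3]
width: 0.719
grasp_force: 43.8
```

Call:
{"op": "apply_moves", "data": {"deltas": "0 0 0 0 0 0 0.05; 0 0 0 0 0 0 0.05; 0 0 0.02 0 0 0 0.05; 0 0 0.03 0 0 0 0.05; 0 0 0 0 0 0 0.05"}}

```text
clock: 5.45
tcp_pos: [0.4982, -0.2675, 0.0544]
eef_rot: [0.004, 0.735, 0.678, 0.001]
wrist_force: [0.2, -0.4, -1.0]
width: 0.717
grasp_force: 44.2
```

```bash
python3 - <<'E'
from h import *
save('side','s1.png'); im=cv2.imread('pics/s1.png')[80:240,280:480]; cv2.imwrite('pics/s1c.png',cv2.resize(im,None,fx=3,fy=3))
E
```

```text
(no output)
```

View pics/s1c.png

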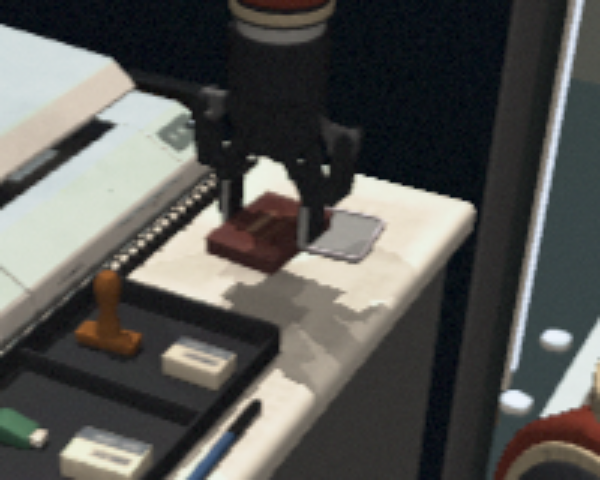

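The pad is held level. I'll carry it to the large tray.

Call:
{"op": "apply_moves", "data": {"deltas": "0 0 0.055 0 0 0 0.05; 0.003 0.053 0 0 0 0.031 0.05; 0.003 0.053 0 0 0 0 0.05; 0.003 0.053 0 0 0 0 0.05; 0.003 0.053 0 0 0 0 0.05"}}

```text
clock: 6.12
tcp_pos: [0.5068, -0.0521, 0.1041]
eef_rot: [-0.001, 0.725, 0.689, -0.001]
wrist_force: [0.8, 0.3, -1.0]
width: 0.716
grasp_force: 44.7
```

Call:
{"op": "apply_moves", "data": {"deltas": "0.003 0.053 0 0 0 0 0.05; 0 0.053 0 0 0 0 0.05; 0 0.053 0 0 0 0 0.05; 0 0.054 0 0 0 0 0.05; 0 0 0 0 0 0 0.05"}}

```text
clock: 6.75
tcp_pos: [0.5095, 0.162, 0.1041]
eef_rot: [-0.001, 0.723, 0.691, -0.001]
wrist_force: [0.0, 0.1, -1.0]
width: 0.72
grasp_force: 44.7
```

Call:
{"op": "apply_moves", "data": {"deltas": "0 0 -0.05 0 0 0 0.05; 0 0 -0.03 0 0 0 0.05; 0 0 0 0 0 0 0.05; 0 0 0 0 0 0 0.05"}}

```text
clock: 7.25
tcp_pos: [0.5115, 0.1587, 0.0263]
eef_rot: [0.0, 0.725, 0.689, 0.0]
wrist_force: [0.9, 0.2, -1.2]
width: 0.72
grasp_force: 44.7
```

```bash
python3 - <<'E'
from h import *
s=observe(); print(s['tcp_pos'],s['eef_rot'])
rec(['stamp_pad','large_tray'],'side')if save('side','s2.png') is not None else 0
im,C=wshot('v3')
K=camera_model('wrist')['intrinsics']
a=cv2.imread('pics/s2.png')[190:350,180:340]; cv2.imwrite('pics/s2c.png',np.hstack([cv2.resize(a,(400,400)),cv2.resize(im[:,:,::-1],(400,250))[:250] if 0 else cv2.resize(im[:,120:520,::-1],(400,400))]))
E
```

```text
[0.51154879 0.15868976 0.02629936] [2.79409029e-04 7.25135622e-01 6.88605946e-01 3.19956628e-04]
stamp_pad [([0.5101, 0.1805, 0.0367], 0.57)]
large_tray [([0.4895, 0.1906, 0.0039], 0.8)]
```

View pics/s2c.png

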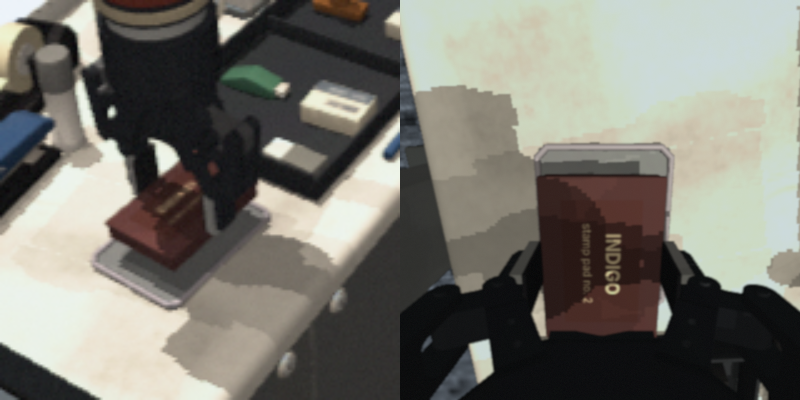

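```bash
cat >> h.py <<'E'
def ray(C,u,v,z,cam='wrist'):
    K=camera_model(cam)['intrinsics']; p=np.linalg.inv(K)@[u,v,1]; d=C[:3,:3]@(p*[1,-1,-1]); return (C[:3,3]+d*(z-C[2,3])/d[2])[:2]
E
python3 - <<'E'
from h import *
C=np.load('v3.npz')['C']
for u,v,z in [(257,177,.040),(387,174,.040),(255,152,.006),(393,152,.006),(262,145,.006),(386,145,.006)]: print(u,v,np.round(ray(C,u,v,z),4))
E
```

```text
257 177 [0.4841 0.2061]
387 174 [0.5455 0.2044]
255 152 [0.4765 0.2146]
393 152 [0.5567 0.2105]
262 145 [0.481  0.2183]
386 145 [0.5526 0.2147]
```

The pad sits within about 2 mm over the tray. I'll lower and release it.

Call:
{"op": "apply_moves", "data": {"deltas": "0.001 0.0015 -0.01 0 0 0 0.05; 0 0 -0.01 0 0 0 0.05; 0 0 0 0 0 0 0.05;0 0 0 0 0 0 0.05"}}

```text
clock: 7.95
tcp_pos: [0.5116, 0.1606, 0.005]
eef_rot: [-0.0, 0.725, 0.689, -0.0]
wrist_force: [-0.1, 0.1, -1.2]
width: 0.718
grasp_force: 45.7
```

Call:
{"op": "apply_moves", "data": {"deltas": "0 0 -0.002 0 0 0 0.05; 0 0 0 0 0 0 0.05;0 0 0 0 0 0 0.05"}}

```text
clock: 8.32
tcp_pos: [0.5117, 0.1606, 0.0049]
eef_rot: [-0.0, 0.725, 0.689, -0.001]
wrist_force: [-6.3, -1.0, 10.5]
width: 0.72
grasp_force: 46.6
```

The pad is down. I'll release it, go up, and head for the stamp, turning +97.6° over 10 rows.

Call:
{"op": "apply_moves", "data": {"deltas": "0 0 0 0 0 0 0.085; 0 0 0 0 0 0 0.085; 0 0 0.05 0 0 0 0.085; 0 0 0.05 0 0 0 0.085; 0 0 0.04 0 0 0 0.085"}}

```text
clock: 8.95
tcp_pos: [0.5123, 0.1607, 0.1455]
eef_rot: [0.0, 0.725, 0.689, 0.001]
wrist_force: [0.1, 0.2, 0.6]
width: 0.999
grasp_force: 0.0
```

Call:
{"op": "apply_moves", "data": {"deltas": "0.006 -0.03 0 0 0 0.17 0.05; 0.006 -0.03 0 0 0 0.17 0.05; 0.006 -0.03 0 0 0 0.17 0.05; 0.006 -0.03 0 0 0 0.17 0.05; 0.006 -0.03 0 0 0 0.17 0.05"}}

```text
clock: 9.57
tcp_pos: [0.5419, 0.0096, 0.1432]
eef_rot: [-0.0, 0.374, 0.928, -0.0]
wrist_force: [0.3, -0.5, 0.8]
width: 0.591
grasp_force: 0.0
```

Call:
{"op": "apply_moves", "data": {"deltas": "0.005 -0.03 0 0 0 0.17 0.05; 0.005 -0.03 0 0 0 0.17 0.05; 0.005 -0.03 0 0 0 0.17 0.05; 0.005 -0.03 0 0 0 0.17 0.05; 0.005 -0.03 0 0 0 0.17 0.05"}}

```text
clock: 10.2
tcp_pos: [0.5669, -0.1404, 0.1431]
eef_rot: [-0.0, -0.042, 0.999, 0.0]
wrist_force: [-0.3, -0.8, 0.7]
width: 0.584
grasp_force: 0.0
```

Call:
{"op": "apply_moves", "data": {"deltas": "0 0 0 0 0 0 0.05; 0 0 0 0 0 0 0.05"}}

```text
clock: 10.45
tcp_pos: [0.5667, -0.1389, 0.1431]
eef_rot: [-0.0, -0.038, 0.999, 0.0]
wrist_force: [0.6, -0.2, 0.4]
width: 0.588
grasp_force: 0.0
```

```bash
python3 - <<'E'
from h import *
s=observe(); print(s['tcp_pos'],s['eef_rot'],s['q'])
K=camera_model('wrist')['intrinsics']
im,C=wshot('v4'); rec(['rubber_stamp'])
uv=proj(K,C,[[.567,-.139,.015],[.567,-.139,.065]]+[[.567+a*np.cos(.082)-b*np.sin(.082),-.139+a*np.sin(.082)+b*np.cos(.082),.015] for a,b in [(.024,.01),(.024,-.01),(-.024,-.01),(-.024,.01)]])
im=im[:,:,::-1].copy()
for u in uv: cv2.circle(im,tuple(np.round(u).astype(int)),2,(255,255,0),-1)
a=cv2.imread('pics/side0.png'); g=grab_frame('side')[190:350,180:340,::-1]
cv2.imwrite('pics/v4.png',np.hstack([im[:,130:530],cv2.resize(g,(400,400))]))
E
```

```text
[ 0.56666269 -0.13886356  0.14313329] [-3.58635040e-04 -3.82610001e-02  9.99267647e-01  3.70480774e-04] [-3.68035482e-01  2.54036595e-02  1.79189195e+00  4.09440615e-04
  1.32524878e+00 -2.01547222e+00]
rubber_stamp []
```

View pics/v4.png

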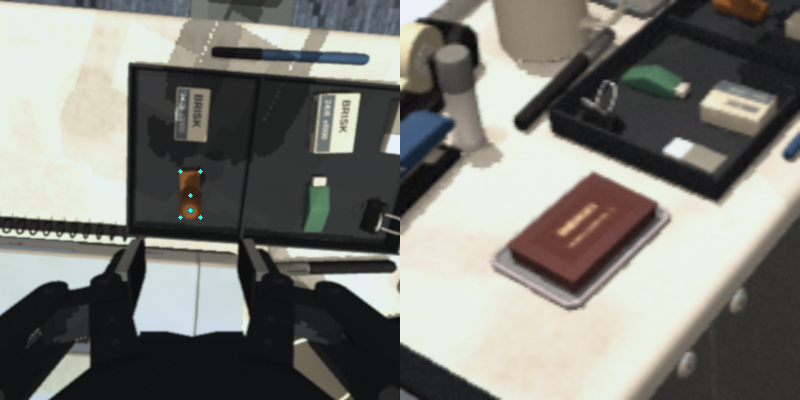

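The pad sits squarely in the tray, and the projected stamp outline matches the picture. I'll descend on the stamp.

Call:
{"op": "apply_moves", "data": {"deltas": "0 0 -0.05 0 0 0 0.05; 0 0 -0.045 0 0 0 0.05; 0 0 -0.03 0 0 0 0.05; 0 0 -0.01 0 0 0 0.05; 0 0 0 0 0 0 0.05", "squeeze": 40}}

```text
clock: 11.22
tcp_pos: [0.567, -0.1389, 0.0086]
eef_rot: [-0.0, -0.039, 0.999, 0.0]
wrist_force: [0.1, -0.2, 1.3]
width: 0.583
grasp_force: 0.0
```

Call:
{"op": "apply_moves", "data": {"deltas": "0 0 0 0 0 0 0.01; 0 0 0 0 0 0 0.01; 0 0 0 0 0 0 0.01; 0 0 0 0 0 0 0.01"}}

```text
clock: 11.72
tcp_pos: [0.5685, -0.14, 0.0107]
eef_rot: [0.002, -0.039, 0.999, -0.001]
wrist_force: [-0.1, 0.7, 6.1]
width: 0.212
grasp_force: 39.7
```

Stamp gripped. I'll lift it and carry it to the pad.

Call:
{"op": "apply_moves", "data": {"deltas": "0 0 0.04 0 0 0 0.01; 0 0 0.06 0 0 0 0.01; -0.011 0.06 0 0 0 0 0.01; -0.011 0.06 0 0 0 0 0.01; -0.011 0.06 0 0 0 0 0.01"}}

```text
clock: 12.35
tcp_pos: [0.5334, 0.0421, 0.109]
eef_rot: [0.0, -0.039, 0.999, 0.0]
wrist_force: [0.6, 0.2, -0.6]
width: 0.218
grasp_force: 39.3
```

Call:
{"op": "apply_moves", "data": {"deltas": "-0.011 0.06 0 0 0 0 0.01; -0.01 0.06 0 0 0 0 0.01; 0 0 -0.03 0 0 0 0.01; 0 0 -0.03 0 0 0 0.01; 0 0 0 0 0 0 0.01"}}

```text
clock: 12.98
tcp_pos: [0.5103, 0.1604, 0.0459]
eef_rot: [-0.003, -0.039, 0.999, -0.0]
wrist_force: [0.2, -0.1, 0.4]
width: 0.213
grasp_force: 39.3
```

```bash
python3 - <<'E'
from h import *
s=observe(); print(s['tcp_pos'],s['wrist_force'],s['width'])
g=grab_frame('side')[180:340,190:350,::-1]; K=camera_model('scene')
h=grab_frame('scene')[100:200,200:300,::-1]
cv2.imwrite('pics/s5.png',np.hstack([cv2.resize(g,(400,400)),cv2.resize(h,(400,400))]))
E
```

```text
[0.51027418 0.16037319 0.04586585] [ 0.21350203 -0.11484425  0.40888179] 0.21275916099455047
```

View pics/s5.png

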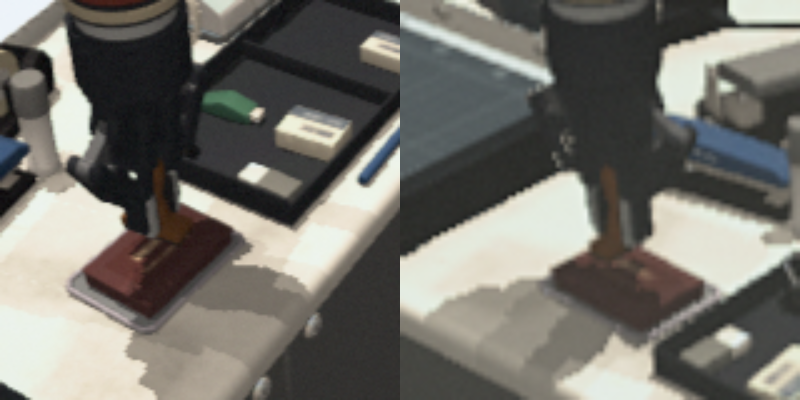

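Call:
{"op": "apply_moves", "data": {"deltas": "0.003 0 -0.012 0 0 0 0.01; 0 0 -0.005 0 0 0 0.01; 0 0 0 0 0 0 0.01"}}

```text
clock: 13.45
tcp_pos: [0.5157, 0.1604, 0.0312]
eef_rot: [-0.0, -0.039, 0.999, -0.0]
wrist_force: [0.1, -1.1, -0.9]
width: 0.211
grasp_force: 39.3
```

Call:
{"op": "apply_moves", "data": {"deltas": "0 0 -0.002 0 0 0 0.01; 0 0 0 0 0 0 0.01"}}

```text
clock: 13.7
tcp_pos: [0.5159, 0.1606, 0.0296]
eef_rot: [-0.0, -0.039, 0.999, 0.0]
wrist_force: [0.0, 1.0, -0.0]
width: 0.211
grasp_force: 39.3
```

Call:
{"op": "apply_moves", "data": {"deltas": "0 0 -0.002 0 0 0 0.01; 0 0 0 0 0 0 0.01"}}

```text
clock: 13.95
tcp_pos: [0.5158, 0.1606, 0.0274]
eef_rot: [-0.0, -0.039, 0.999, -0.0]
wrist_force: [-0.8, 0.3, -0.3]
width: 0.215
grasp_force: 39.3
```

Call:
{"op": "apply_moves", "data": {"deltas": "0 0 -0.0015 0 0 0 0.01; 0 0 0 0 0 0 0.01"}}

```text
clock: 14.2
tcp_pos: [0.5158, 0.1606, 0.0259]
eef_rot: [-0.0, -0.039, 0.999, -0.0]
wrist_force: [0.1, -0.3, -1.0]
width: 0.213
grasp_force: 39.3
```

Call:
{"op": "apply_moves", "data": {"deltas": "0 0 -0.001 0 0 0 0.01; 0 0 0 0 0 0 0.01"}}

```text
clock: 14.45
tcp_pos: [0.516, 0.1606, 0.0256]
eef_rot: [-0.0, -0.039, 0.999, -0.0]
wrist_force: [-2.2, -0.2, 4.7]
width: 0.216
grasp_force: 39.8
```

Call:
{"op": "apply_moves", "data": {"deltas": "0 0 -0.001 0 0 0 0.01; 0 0 0 0 0 0 0.01"}}

```text
clock: 14.7
tcp_pos: [0.516, 0.1607, 0.0255]
eef_rot: [-0.0, -0.039, 0.999, -0.0]
wrist_force: [-6.1, -1.9, 10.9]
width: 0.212
grasp_force: 40.5
```

The stamp is on the pad. I'll release it and go to the large box.

Call:
{"op": "apply_moves", "data": {"deltas": "0 0 0.001 0 0 0 0.05; 0 0 0 0 0 0 0.05; 0 0 0.04 0 0 0 0.05; 0 0 0.06 0 0 0 0.05; 0 0 0.02 0 0 0 0.05"}}

```text
clock: 15.32
tcp_pos: [0.5183, 0.161, 0.1495]
eef_rot: [0.004, -0.039, 0.999, 0.0]
wrist_force: [-0.0, -0.7, -0.3]
width: 0.586
grasp_force: 0.0
```

Call:
{"op": "apply_moves", "data": {"deltas": "-0.009 -0.057 0 0 0 0.058 0.052; -0.009 -0.057 0 0 0 0 0.052; -0.0085 -0.057 0 0 0 0 0.052; 0 0 -0.02 0 0 0 0.052; 0 0 0 0 0 0 0.052"}}

```text
clock: 15.95
tcp_pos: [0.4876, -0.0107, 0.1226]
eef_rot: [-0.002, -0.067, 0.998, 0.001]
wrist_force: [-0.1, -0.1, -0.0]
width: 0.605
grasp_force: 0.0
```

```bash
cat >> h.py <<'E'
def corners(x,y,a,L,W,z):
    c,s=np.cos(np.radians(a)),np.sin(np.radians(a))
    return [[x+u*c-v*s,y+u*s+v*c,z] for u,v in [(L/2,W/2),(L/2,-W/2),(-L/2,-W/2),(-L/2,W/2)]]
def overlay(im,C,rects,cam='wrist'):
    K=camera_model(cam)['intrinsics']; im=im[:,:,::-1].copy()
    for r in rects: cv2.polylines(im,[np.round(proj(K,C,corners(*r))*8).astype(int)],True,(255,255,0),1,cv2.LINE_AA,3)
    return im
E
python3 - <<'E'
from h import *
im,C=wshot('v5'); print(observe()['tcp_pos'])
o=overlay(im,C,[(.4895,-.0105,8,.052,.036,.021),(.491,-.142,1,.046,.030,.019),(.569,-.0105,7,.059,.02,.012)])
g=grab_frame('side')[180:340,190:350,::-1]
cv2.imwrite('pics/v5.png',np.hstack([o[:300,120:520],cv2.resize(g,(300,300))]))
E
```

```text
[ 0.48842152 -0.0103063   0.12372163]
```

View pics/v5.png

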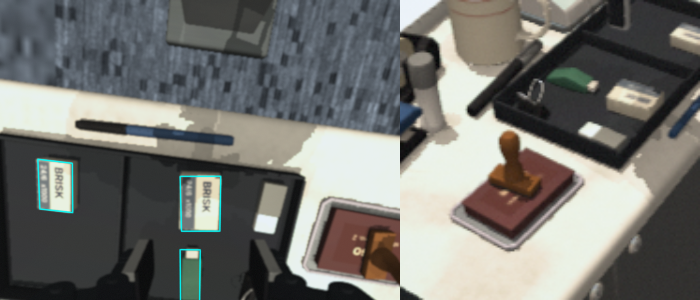

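The stamp stands upright on the pad, and the box outlines match. I'll grasp the large box.

Call:
{"op": "apply_moves", "data": {"deltas": "0 0 -0.05 0 0 0 0.052; 0 0 -0.04 0 0 0 0.052; 0 0 -0.023 0 0 0 0.052; 0 0 0 0 0 0 0.052; 0 0 0 0 0 0 0.02", "squeeze": 30}}

```text
clock: 16.68
tcp_pos: [0.4908, -0.0101, 0.0137]
eef_rot: [0.001, -0.069, 0.998, -0.0]
wrist_force: [-4.2, 1.8, 12.9]
width: 0.41
grasp_force: 21.8
```

Call:
{"op": "apply_moves", "data": {"deltas": "0 0 0 0 0 0 0.02; 0 0 0 0 0 0 0.02; 0 0 0.03 0 0 0 0.02; 0 0 0.04 0 0 0 0.02; 0 0 0 0 0 0 0.02"}}

```text
clock: 17.3
tcp_pos: [0.4925, -0.0109, 0.0864]
eef_rot: [0.004, -0.068, 0.998, -0.001]
wrist_force: [0.1, -1.1, -1.1]
width: 0.411
grasp_force: 30.6
```

Call:
{"op": "apply_moves", "data": {"deltas": "-0.001 -0.0375 0 0 0 -0.1655 0.02; -0.001 -0.0375 0 0 0 -0.1655 0.02; -0.001 -0.0375 0 0 0 -0.1655 0.02; -0.001 -0.0375 0 0 0 -0.1655 0.02; -0.001 -0.0375 0 0 0 -0.1655 0.02"}}

```text
clock: 17.92
tcp_pos: [0.4836, -0.1988, 0.081]
eef_rot: [-0.001, 0.341, 0.94, 0.0]
wrist_force: [-0.3, 1.1, -0.6]
width: 0.41
grasp_force: 30.6
```

Call:
{"op": "apply_moves", "data": {"deltas": "-0.001 -0.0375 0 0 0 -0.1655 0.02; -0.001 -0.0375 0 0 0 -0.1655 0.02; -0.001 -0.0375 0 0 0 -0.1655 0.02; 0 -0.0375 0 0 0 -0.1655 0.02; 0 -0.0365 0 0 0 -0.1655 0.02"}}

```text
clock: 18.55
tcp_pos: [0.4807, -0.3852, 0.0808]
eef_rot: [-0.001, 0.691, 0.723, 0.0]
wrist_force: [-0.4, 0.6, 0.2]
width: 0.408
grasp_force: 30.6
```

Call:
{"op": "apply_moves", "data": {"deltas": "0 0 -0.04 0 0 0 0.02; 0 0 0 0 0 0 0.02; 0 0 0 0 0 0 0.02"}}

```text
clock: 18.92
tcp_pos: [0.4813, -0.3839, 0.042]
eef_rot: [-0.0, 0.688, 0.725, 0.0]
wrist_force: [0.4, -0.2, 0.7]
width: 0.405
grasp_force: 30.6
```

```bash
python3 - <<'E'
from h import *
im,C=wshot('v6'); s=observe(); print(s['tcp_pos'],s['eef_rot'])
x,y,z=s['tcp_pos']
o=overlay(im,C,[(.485,-.385,93.1,.078,.06,.005),(x,y,93.1,.052,.036,z+.007)])
cv2.imwrite('pics/v6.png',cv2.resize(o[130:380,200:450],(600,600)))
E
```

```text
[ 0.48193833 -0.38436558  0.04304866] [ 5.85976267e-04  6.88253539e-01  7.25470001e-01 -2.27571457e-05]
```

View pics/v6.png

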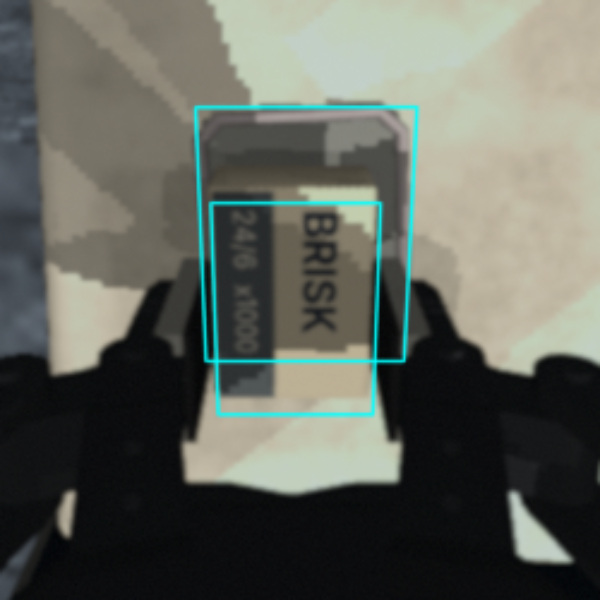

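The box is gripped about 3.5 mm to the +y side of the TCP, and the tray outline matches. I'll correct and lower.

Call:
{"op": "apply_moves", "data": {"deltas": "0.0035 -0.0035 -0.015 0 0 0 0.02; 0 0 -0.011 0 0 0 0.02; 0 0 0 0 0 0 0.02; 0 0 -0.0015 0 0 0 0.02; 0 0 0 0 0 0 0.02"}}

```text
clock: 19.6
tcp_pos: [0.4851, -0.388, 0.0148]
eef_rot: [0.0, 0.688, 0.725, -0.0]
wrist_force: [-0.7, -0.4, -1.1]
width: 0.411
grasp_force: 30.6
```

Call:
{"op": "apply_moves", "data": {"deltas": "0 0 -0.001 0 0 0 0.02; 0 0 0 0 0 0 0.02"}}

```text
clock: 19.85
tcp_pos: [0.485, -0.3879, 0.0137]
eef_rot: [0.0, 0.688, 0.725, -0.0]
wrist_force: [0.7, 0.6, -0.1]
width: 0.413
grasp_force: 30.6
```

Call:
{"op": "apply_moves", "data": {"deltas": "0 0 -0.001 0 0 0 0.02; 0 0 0 0 0 0 0.02"}}

```text
clock: 20.1
tcp_pos: [0.4851, -0.388, 0.0136]
eef_rot: [-0.0, 0.688, 0.725, -0.0]
wrist_force: [-1.3, 2.4, 5.2]
width: 0.406
grasp_force: 31.1
```

Call:
{"op": "apply_moves", "data": {"deltas": "0 0 0.001 0 0 0 0.06; 0 0 0 0 0 0 0.06; 0 0 0.03 0 0 0 0.06; 0 0.02 0.06 0 0 0 0.06; 0 0.03 0.02 0 0 0 0.06"}}

```text
clock: 20.72
tcp_pos: [0.4868, -0.3399, 0.1276]
eef_rot: [0.004, 0.689, 0.725, 0.0]
wrist_force: [0.9, -0.1, 0.3]
width: 0.708
grasp_force: 0.0
```

```bash
python3 - <<'E'
from h import *
im,C=wshot('v7'); s=observe(); print(s['tcp_pos'])
o=overlay(im,C,[(.485,-.385,93.1,.078,.06,.005),(.485,-.3845,93.1,.052,.036,.021)])
cv2.imwrite('pics/v7.png',cv2.resize(o[130:380,200:450],(600,600)))
E
```

```text
[ 0.48731472 -0.33655544  0.12863942]
```

View pics/v7.png

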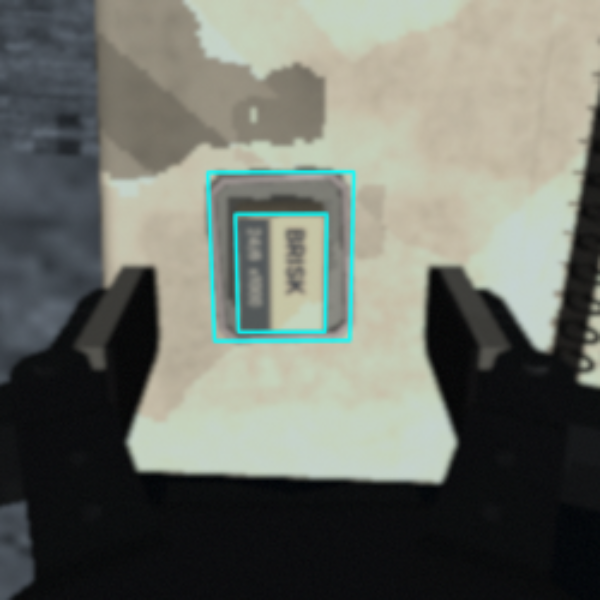

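Call:
{"op": "apply_moves", "data": {"deltas": "0.0006 0.0195 0 0 0 0.1535 0.046; 0.0006 0.0195 0 0 0 0.1535 0.046; 0.0006 0.0195 0 0 0 0.1535 0.046; 0.0006 0.0195 0 0 0 0.1535 0.046; 0.0006 0.0195 0 0 0 0.1535 0.046"}}

```text
clock: 21.4
tcp_pos: [0.4877, -0.24, 0.1222]
eef_rot: [-0.0, 0.365, 0.931, 0.0]
wrist_force: [-0.9, -0.8, 0.1]
width: 0.536
grasp_force: 0.0
```

Call:
{"op": "apply_moves", "data": {"deltas": "0.0006 0.0195 0 0 0 0.1535 0.046; 0.0006 0.0195 0 0 0 0.1535 0.046; 0.0006 0.0195 0 0 0 0.1535 0.046; 0.0006 0.0195 0 0 0 0.1535 0.046; 0.0006 0.0195 0 0 0 0.1535 0.046"}}

```text
clock: 22.02
tcp_pos: [0.4907, -0.1425, 0.1222]
eef_rot: [-0.0, -0.011, 1.0, 0.0]
wrist_force: [-0.4, 0.1, 0.5]
width: 0.538
grasp_force: 0.0
```

Call:
{"op": "apply_moves", "data": {"deltas": "0 0 0 0 0 0 0.046; 0 0 0 0 0 0 0.046"}}

```text
clock: 22.28
tcp_pos: [0.4909, -0.1436, 0.1227]
eef_rot: [-0.0, -0.007, 1.0, -0.0]
wrist_force: [-0.0, -0.4, 0.4]
width: 0.543
grasp_force: 0.0
```

The large box is centred in the small tray. Next, the small box.

Call:
{"op": "apply_moves", "data": {"deltas": "0 0 -0.05 0 0 0 0.046; 0 0 -0.04 0 0 0 0.046; 0 0 -0.0235 0 0 0 0.046; 0 0 0 0 0 0 0.046; 0 0 0 0 0 0 0.015", "squeeze": 30}}

```text
clock: 22.9
tcp_pos: [0.4918, -0.144, 0.0105]
eef_rot: [0.001, -0.007, 1.0, -0.0]
wrist_force: [-3.4, 1.5, 9.9]
width: 0.344
grasp_force: 23.2
```

Call:
{"op": "apply_moves", "data": {"deltas": "0 0 0 0 0 0 0.015; 0 0 0 0 0 0 0.015; 0 0 0 0 0 0 0.015"}}

```text
clock: 23.28
tcp_pos: [0.4918, -0.1436, 0.0106]
eef_rot: [0.001, -0.008, 1.0, -0.001]
wrist_force: [0.2, -0.3, 4.1]
width: 0.336
grasp_force: 32.1
```

Call:
{"op": "apply_moves", "data": {"deltas": "0 0 0.04 0 0 0 0.015; 0 0 0.05 0 0 0 0.015; 0 0 0 0 0 0 0.015"}}

```text
clock: 23.65
tcp_pos: [0.4942, -0.1445, 0.1046]
eef_rot: [0.005, -0.008, 1.0, -0.002]
wrist_force: [0.4, -0.5, -0.5]
width: 0.342
grasp_force: 31.6
```

Call:
{"op": "apply_moves", "data": {"deltas": "-0.0008 -0.0242 0 0 0 -0.1535 0.015; -0.0008 -0.0242 0 0 0 -0.1535 0.015; -0.0008 -0.0242 0 0 0 -0.1535 0.015; -0.0008 -0.0242 0 0 0 -0.1535 0.015; -0.0008 -0.0242 0 0 0 -0.1535 0.015"}}

```text
clock: 24.28
tcp_pos: [0.4861, -0.2643, 0.0978]
eef_rot: [-0.001, 0.369, 0.929, 0.0]
wrist_force: [0.3, -0.4, -0.3]
width: 0.342
grasp_force: 31.6
```

Call:
{"op": "apply_moves", "data": {"deltas": "-0.0008 -0.0242 0 0 0 -0.1535 0.015; -0.0008 -0.0242 0 0 0 -0.1535 0.015; -0.0008 -0.0242 0 0 0 -0.1535 0.015; -0.0008 -0.0242 0 0 0 -0.1535 0.015; -0.0008 -0.0242 0 0 0 -0.1535 0.015"}}

```text
clock: 24.9
tcp_pos: [0.4822, -0.3851, 0.0976]
eef_rot: [-0.001, 0.69, 0.723, 0.0]
wrist_force: [-0.0, 0.0, -0.2]
width: 0.34
grasp_force: 31.6
```

Call:
{"op": "apply_moves", "data": {"deltas": "0 0 -0.05 0 0 0 0.015; 0 0 0 0 0 0 0.015; 0 0 0 0 0 0 0.015"}}

```text
clock: 25.28
tcp_pos: [0.4828, -0.3847, 0.0493]
eef_rot: [-0.0, 0.688, 0.725, 0.0]
wrist_force: [-0.6, -0.7, 0.3]
width: 0.341
grasp_force: 31.6
```

```bash
python3 - <<'E'
from h import *
im,C=wshot('v8'); s=observe(); print(s['tcp_pos'],s['eef_rot'])
x,y,z=s['tcp_pos']
o=overlay(im,C,[(.485,-.3845,93.1,.052,.036,.021),(x,y,93.1,.046,.030,z+.0084)])
cv2.imwrite('pics/v8.png',cv2.resize(o[130:380,200:450],(600,600)))
E
```

```text
[ 0.48356271 -0.38532576  0.05057156] [ 7.48505800e-04  6.88308245e-01  7.25417948e-01 -9.72173438e-06]
```

View pics/v8.png

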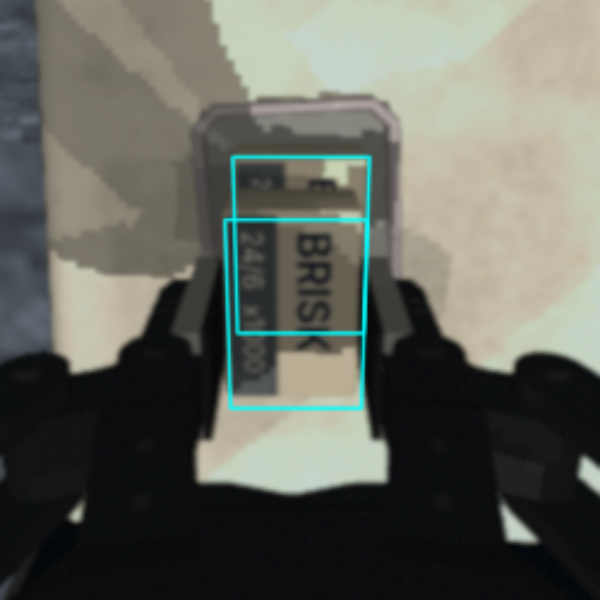

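The box sits about 3 mm to +y of the TCP. I'll correct and lower onto the large box.

Call:
{"op": "apply_moves", "data": {"deltas": "0.0015 -0.0025 -0.012 0 0 0 0.015; 0 0 -0.007 0 0 0 0.015; 0 0 0 0 0 0 0.015; 0 0 -0.001 0 0 0 0.015; 0 0 0 0 0 0 0.015"}}

```text
clock: 25.95
tcp_pos: [0.4846, -0.3877, 0.0296]
eef_rot: [0.0, 0.688, 0.725, -0.0]
wrist_force: [0.4, -0.1, -0.4]
width: 0.338
grasp_force: 31.6
```

Call:
{"op": "apply_moves", "data": {"deltas": "0 0 -0.001 0 0 0 0.015; 0 0 0 0 0 0 0.015"}}

```text
clock: 26.2
tcp_pos: [0.4845, -0.3877, 0.0285]
eef_rot: [0.0, 0.689, 0.725, -0.0]
wrist_force: [0.0, -0.3, -0.3]
width: 0.338
grasp_force: 31.6
```

Call:
{"op": "apply_moves", "data": {"deltas": "0 0 -0.001 0 0 0 0.015; 0 0 0 0 0 0 0.015"}}

```text
clock: 26.45
tcp_pos: [0.4845, -0.3877, 0.0284]
eef_rot: [-0.0, 0.688, 0.725, -0.0]
wrist_force: [-1.9, 1.4, 4.3]
width: 0.34
grasp_force: 32.2
```

Call:
{"op": "apply_moves", "data": {"deltas": "0 0 0.001 0 0 0 0.055; 0 0 0 0 0 0 0.055; 0 0 0.03 0 0 0 0.055; 0 0.02 0.05 0 0 0 0.055; 0 0.03 0.02 0 0 0 0.055"}}

```text
clock: 27.08
tcp_pos: [0.4858, -0.3389, 0.1321]
eef_rot: [0.003, 0.689, 0.725, 0.0]
wrist_force: [0.3, 1.0, 0.2]
width: 0.646
grasp_force: 0.0
```

```bash
python3 - <<'E'
from h import *
wshot('v9'); s=observe(); print(s['tcp_pos'])
E
```

```text
[ 0.48651626 -0.3358225   0.13355217]
```

Call:
{"op": "apply_moves", "data": {"deltas": "0.0083 0.0325 0 0 0 0.164 0.036; 0.0083 0.0325 0 0 0 0.164 0.036; 0.0083 0.0325 0 0 0 0.164 0.036; 0.0083 0.0325 0 0 0 0.164 0.036; 0.0083 0.0325 0 0 0 0.164 0.036"}}

```text
clock: 27.75
tcp_pos: [0.526, -0.174, 0.1279]
eef_rot: [-0.0, 0.34, 0.941, 0.0]
wrist_force: [0.4, -0.6, 0.1]
width: 0.424
grasp_force: 0.0
```

Call:
{"op": "apply_moves", "data": {"deltas": "0.0083 0.0325 0 0 0 0.164 0.036; 0.0083 0.0325 0 0 0 0.164 0.036; 0.0083 0.0325 0 0 0 0.164 0.036; 0.0083 0.0325 0 0 0 0.164 0.036; 0.0083 0.0325 0 0 0 0.164 0.036"}}

```text
clock: 28.38
tcp_pos: [0.5675, -0.0116, 0.1279]
eef_rot: [-0.0, -0.063, 0.998, 0.0]
wrist_force: [0.0, -0.7, -0.5]
width: 0.423
grasp_force: 0.0
```

Call:
{"op": "apply_moves", "data": {"deltas": "0 0 0 0 0 0 0.036; 0 0 0 0 0 0 0.036"}}

```text
clock: 28.62
tcp_pos: [0.5672, -0.013, 0.128]
eef_rot: [-0.0, -0.06, 0.998, -0.0]
wrist_force: [-0.5, -0.3, 0.6]
width: 0.419
grasp_force: 0.0
```

```bash
python3 - <<'E'
from h import *
im,C=wshot('v10'); s=observe(); print(s['tcp_pos'],s['eef_rot']); rec(['staple_remover'])
o=overlay(im,C,[(.569,-.0105,7.1,.059,.02,.003)])
d=np.load('v9.npz'); o2=overlay(d['im'],d['C'],[(.485,-.3845,93.1,.052,.036,.021),(.485,-.3845,93.1,.046,.030,.037)])
cv2.imwrite('pics/v9.png',np.hstack([cv2.resize(o2[130:330,220:420],(400,400)),cv2.resize(o[130:330,220:420],(400,400))]))
E
```

```text
[ 0.5671959  -0.01332571  0.12807956] [-2.47010780e-04 -5.97528117e-02  9.98213165e-01 -1.33361799e-04]
staple_remover [([0.5631, -0.0064, 0.0107], 0.66)]
```

View pics/v9.png

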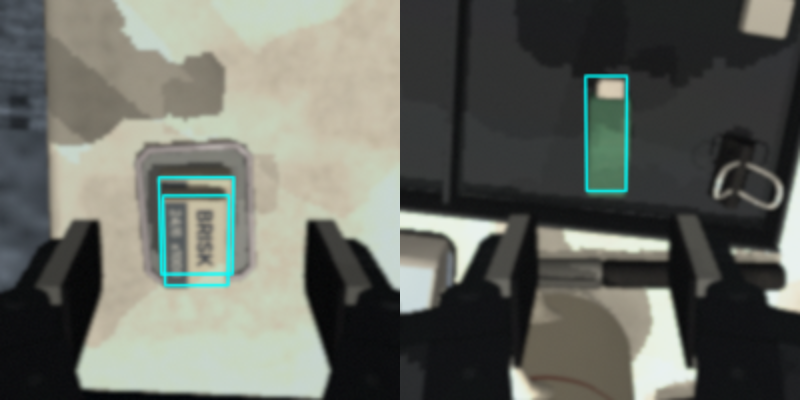

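The small box is centred on the large one, and the remover matches its outline. I'll grasp the remover.

Call:
{"op": "apply_moves", "data": {"deltas": "0.002 0.0035 -0.05 0 0 0 0.036; 0 0 -0.045 0 0 0 0.036; 0 0 -0.0245 0 0 0 0.036; 0 0 0 0 0 0 0.036; 0 0 0 0 0 0 0.005", "squeeze": 30}}

```text
clock: 29.35
tcp_pos: [0.5705, -0.0098, 0.0102]
eef_rot: [0.001, -0.06, 0.998, -0.0]
wrist_force: [-0.2, -0.1, -0.1]
width: 0.225
grasp_force: 15.8
```

Call:
{"op": "apply_moves", "data": {"deltas": "0 0 0 0 0 0 0.005; 0 0 0 0 0 0 0.005; 0 0 0 0 0 0 0.005"}}

```text
clock: 29.72
tcp_pos: [0.5704, -0.0093, 0.0102]
eef_rot: [0.001, -0.061, 0.998, -0.0]
wrist_force: [0.3, -0.7, 4.3]
width: 0.212
grasp_force: 34.0
```

Call:
{"op": "apply_moves", "data": {"deltas": "0 0 0.04 0 0 0 0.005; 0 0 0.06 0 0 0 0.005; 0 0 0 0 0 0 0.005"}}

```text
clock: 30.1
tcp_pos: [0.5738, -0.0096, 0.1156]
eef_rot: [0.006, -0.061, 0.998, -0.001]
wrist_force: [0.0, -0.4, -1.0]
width: 0.216
grasp_force: 33.5
```

Call:
{"op": "apply_moves", "data": {"deltas": "-0.0086 -0.0377 0 0 0 -0.164 0.005; -0.0086 -0.0377 0 0 0 -0.164 0.005; -0.0086 -0.0377 0 0 0 -0.164 0.005; -0.0086 -0.0377 0 0 0 -0.164 0.005; -0.0086 -0.0377 0 0 0 -0.164 0.005"}}

```text
clock: 30.72
tcp_pos: [0.5255, -0.1984, 0.1078]
eef_rot: [-0.001, 0.345, 0.939, 0.0]
wrist_force: [0.3, 0.8, -0.4]
width: 0.216
grasp_force: 33.5
```

Call:
{"op": "apply_moves", "data": {"deltas": "-0.0086 -0.0377 0 0 0 -0.164 0.005; -0.0086 -0.0377 0 0 0 -0.164 0.005; -0.0086 -0.0377 0 0 0 -0.164 0.005; -0.0086 -0.0377 0 0 0 -0.164 0.005; -0.0086 -0.0377 0 0 0 -0.164 0.005"}}

```text
clock: 31.35
tcp_pos: [0.4826, -0.3868, 0.1077]
eef_rot: [-0.001, 0.69, 0.723, 0.0]
wrist_force: [0.6, -0.3, 0.1]
width: 0.217
grasp_force: 33.5
```

Call:
{"op": "apply_moves", "data": {"deltas": "0 0 -0.045 0 0 0 0.005; 0 0 0 0 0 0 0.005; 0 0 0 0 0 0 0.005"}}

```text
clock: 31.72
tcp_pos: [0.4835, -0.3857, 0.064]
eef_rot: [-0.0, 0.688, 0.725, 0.0]
wrist_force: [0.8, -1.0, -0.5]
width: 0.221
grasp_force: 33.5
```

```bash
python3 - <<'E'
from h import *
im,C=wshot('v11'); s=observe(); print(s['tcp_pos'],s['eef_rot'])
x,y,z=s['tcp_pos']
o=overlay(im,C,[(.485,-.3845,93.1,.046,.030,.037),(x,y,93.1,.059,.020,z+.003)])
cv2.imwrite('pics/v11.png',cv2.resize(o[130:380,200:450],(600,600)))
E
```

```text
[ 0.48414986 -0.38614382  0.06506018] [ 7.44395827e-04  6.88201815e-01  7.25518923e-01 -1.97189731e-06]
```

View pics/v11.png

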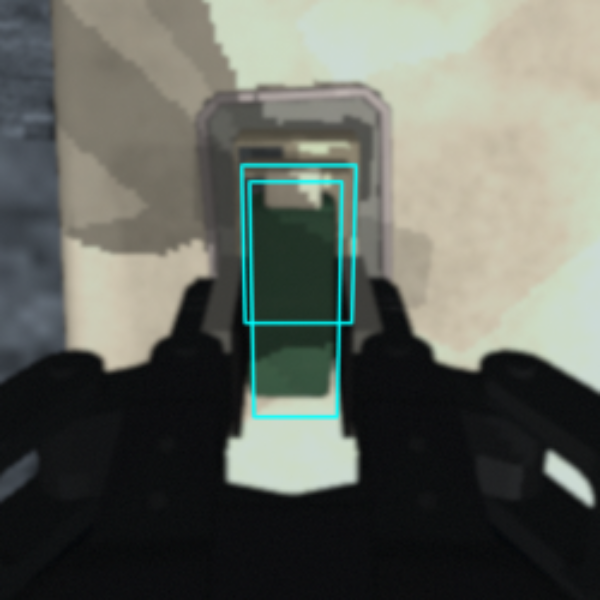

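The remover is about 4 mm to +y of the TCP. I'll correct and lower it.

Call:
{"op": "apply_moves", "data": {"deltas": "0.001 -0.0035 -0.012 0 0 0 0.005; 0 0 -0.006 0 0 0 0.005; 0 0 0 0 0 0 0.005; 0 0 -0.001 0 0 0 0.005; 0 0 0 0 0 0 0.005"}}

```text
clock: 32.4
tcp_pos: [0.4845, -0.3897, 0.0451]
eef_rot: [0.0, 0.688, 0.725, -0.0]
wrist_force: [-0.6, 0.7, 0.3]
width: 0.22
grasp_force: 33.5
```

Call:
{"op": "apply_moves", "data": {"deltas": "0 0 -0.001 0 0 0 0.005; 0 0 0 0 0 0 0.005"}}

```text
clock: 32.65
tcp_pos: [0.4846, -0.3898, 0.0441]
eef_rot: [0.0, 0.688, 0.725, -0.0]
wrist_force: [-0.8, -0.4, -0.2]
width: 0.219
grasp_force: 33.5
```

Call:
{"op": "apply_moves", "data": {"deltas": "0 0 -0.001 0 0 0 0.005; 0 0 0 0 0 0 0.005"}}

```text
clock: 32.9
tcp_pos: [0.4846, -0.3898, 0.044]
eef_rot: [0.0, 0.688, 0.725, -0.0]
wrist_force: [-1.6, 1.5, 5.3]
width: 0.216
grasp_force: 34.3
```

Call:
{"op": "apply_moves", "data": {"deltas": "0 0 0.001 0 0 0 0.04; 0 0 0 0 0 0 0.04; 0 0 0.03 0 0 0 0.04; 0 0.03 0.05 0 0 0 0.04; 0 0.05 0.02 0 0 0 0.04"}}

```text
clock: 33.52
tcp_pos: [0.4858, -0.311, 0.1477]
eef_rot: [0.003, 0.689, 0.724, 0.0]
wrist_force: [0.8, 0.4, 0.4]
width: 0.465
grasp_force: 0.0
```

```bash
python3 - <<'E'
from h import *
im,C=wshot('v12')
o=overlay(im,C,[(.485,-.3845,93.1,.052,.036,.021),(.485,-.3845,93.1,.046,.030,.037),(.485,-.3845,93.1,.059,.020,.047)])
g=grab_frame('side')[120:220,320:420,::-1]; rec(['stamp_pad','rubber_stamp'],'side')
g2=grab_frame('side')[220:340,190:310,::-1]
cv2.imwrite('pics/v12.png',np.hstack([cv2.resize(o[130:290,240:400],(320,320)),cv2.resize(g,(240,320)),cv2.resize(g2,(240,320))]))
E
```

```text
stamp_pad [([0.4989, 0.1777, 0.0176], 0.86)]
rubber_stamp [([0.5129, 0.1671, 0.0367], 0.57)]
```

View pics/v12.png

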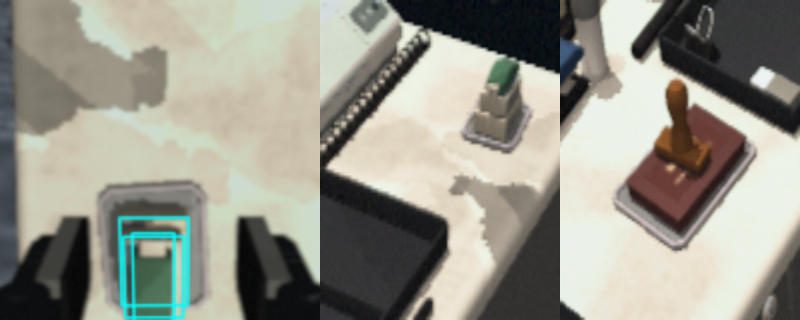

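```bash
python3 -c "
from h import *
print(close_job())"
```

```text
the job is handed in; nothing more can be done
None
```

The job is handed in at about 34 s of the 138 s. The last images show the stamp upright on the pad in the large tray, and the remover on the small box on the large box in the small tray. The eraser and binder clip were not deliberately touched. No verdict came back, the stamp's centring on the pad (est. within 5 mm) was judged from gripper positions, and I viewed 17 pictures, over the limit of 14.

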